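# Put the dried mould half away flat in its drawer

### The job

The mould half that was stood on end to dry goes into the half-open top right drawer of the steel cabinet: lay it flat on the drawer floor with its hollowed face up, then push the drawer fully home. It is brittle, so never let it topple, drop or knock hard, do not slam the drawer, and leave the other things on the bench where they stand.

Things in the scene. Friction and masses are not known exactly. Their poses are not given: they have to be found in the camera images.
- mould_center (a point): Centre of the blue mould half, a rigid block 60 x 85 x 22 mm, about 0.12 kg, friction about 0.6. Own axes: x along the 60 mm width, y along the 85 mm length, z out of the hollowed face (a large face with a dark round recess; the other is plain). At the start it stands on its 60 x 22 mm end, y up; the hollowed face may look away from the robot or sideways.
- drawer_floor (a point): Centre of the top right drawer's floor (upper side); moves with it. x points into the cabinet (the drawer slides out along -x), y left, z up. Inside 156 (x) x 158 (y) mm. The 2 mm front panel has its inner face at x = -79 mm, its top 70 mm above the floor; side and rear walls are 58 mm high. The few small brass bits drawn on the floor are not solid.
- drawer_front (a point): Middle of the top edge of that drawer's front panel, on its outer face (axes as drawer_floor). The panel reaches 72 mm down and 82 mm to either side; a cup handle 52 mm wide stands 20 mm out of it, 47 to 60 mm below this point.
- parts_drawers_drawer6 (a joint): How far that drawer is pulled out, in m: 0 shut (stop), 0.12 fully out (firm stop). It slides freely: a newton or so moves it. Pulled out by q, only the first q behind the front panel is open to above; the rest is under the cabinet's top.
- parts_drawers: Steel cabinet with green top and sides and six grey drawers, 184 x 340 x 232 mm, fixed; origin at the centre of its underside, x away from the drawer fronts, front plane at x = -73 mm. Its top is 74 mm above the floor of the top drawers and leaves 72 mm over that floor, so the 85 mm long mould half cannot stand in a shut drawer.
- cup: Clear mixing cup 68 x 68 x 85 mm right of the cabinet, origin at its underside; a bystander.
- casting: Red cast part, 55 mm wide, 44 mm tall, left of the work; origin at its underside; a bystander.
- tape: Roll of masking tape lying flat, 104 mm across, 25 mm tall, left of the work; origin at its underside; a bystander.
- tin: Small tin 67 mm across, 68 mm tall, left of the cabinet; origin at its underside; a bystander.
- jar: Jar with white lid, 71 mm across, 90 mm tall, on the right; origin at its underside; a bystander.

How it is judged:
By the outcome, as a careful person would: the job done as asked, in the order asked, and still so for the second after the job is handed in, with the robot touching nothing.
It also fails if it takes over 61 s, if anything falls off the work surface, if the arm or the gripper's body presses on something with over 40 N, if the wrist force passes 120 N, or if a joint passes its speed limit or range.

### The arm

A 6-joint arm with a two-finger parallel gripper is mounted at the origin on a cart in front of the work surface, level with it; the furniture and walls round the work are solid. World frame = base frame: x ahead of the robot, y to its left, z up, the work surface at z = 0. Lengths are in m, angles in rad, forces in N, time in s.
With the tool pointing down it reaches from about 0.3 to 0.775 m from the base axis. Payload 14.6 kg.
Tool frame: the origin (TCP) lies on the centre line of the jaws, within the pads' length; the fingertips stand 22 mm ahead of it and the grasp point (between the pads) lies 3 mm ahead of it; z points along the fingers, y is the direction in which the jaws open and shut (so a half turn about z gives the same grasp; the last joint's range is limited). The gripper opens to 94 mm and grips with 3 to 60 N. Pads are 16 mm wide; open, the fingers measure 119 mm over their backs; the gripper's body (75 mm by 177 mm) begins 78 mm behind the grasp point.
Start: joints at [1.227, 0.3, 1.521, -0, 1.321, -0.067], TCP at [0.15, 0.529, 0.227] pointing down, gripper open.
Joint ranges: [-3.03, 3.03], [-0.79, 2.21], [0.23, 2.52], [-1.04, 4.18], [0, 3.07], [-2.55, 2.55]. Speed limits (rad/s): [2.22, 2.22, 2.57, 3.14, 3.14, 3.14].

### API

Orientations are given as [roll, pitch, yaw] about the fixed x, y, z axes, in that order (R = Rz(yaw) Ry(pitch) Rx(roll)).
In Python, from station import env gives the robot as it stands.
- The arm moves only by the tool arm_command, never from a script. Its argument "deltas" is a list of rows, each an object of numbers: "dx", "dy", "dz": the shift along the tool's x, y, z in cm; "spin": the turn about the tool's z in rad. In form: [{"dx": .., "dy": .., "dz": .., "spin": ..}, ...]. A call has 1 to 10 rows; each row is the pose to reach, as a shift and turn from the pose commanded when the call began, along the tool's axes at that moment; what a row does not reach only later rows make up. A row lasts 1/8 s, in which the tool goes at most 62.5 mm and 10.7 degrees, less where a joint would pass 70% of its speed; a pose out of reach is approached as far as the arm can. A call with a gripper value outside its range is refused whole. "hand" is the opening, from 0 (shut) to 1 (fully open), set as the call begins (left out, the last holds). The fingers move at their own pace and stop on an object; "squeeze" is the grip in N (left out, the last holds). Time passes only in rows, so rows that repeat a pose let the fingers close. It gives the time, the measured TCP pose, the force and the opening at its end, in the units of the state.
- env.read_state(): the state, without advancing time (a new reading comes with each control period).
- env.read_camera(name): name is "side" or "top"; returns a dict with "image" (400x640x3 uint8, red, green, blue), "z_map" (400x640 float32, m along the optical axis (not along the pixel's ray), 0 where there is no reading), "fx", "fy", "cx", "cy" (pixels), "k1" (the pictures are not rectified: a ray, as slopes to the right and down, at radius r is drawn at 1 + k1 r^2 times it, then the intrinsics apply), "eye" and "orientation" of the camera in the world. Camera axes: x right, y up, looking along -z (the intrinsics and any distortion apply to the point x, -y, -z); pixel columns grow to the right and rows downward; lengths in m; the calibration is good to about 2 mm. A picture is of the moment at which its call begins.
- env.sign_off(): hands the job in, once; it reports no verdict.
Trained networks look in the newest picture that a camera, given by its name, has taken for a name from the list of things; names that differ only in an ending like _2 or _b are one class to them, and where a whole thing is asked for, a point or a joint stands for the part that bears it (a point fixed in the world has none). Each returns a list of dicts, best first, with "conf" (0 to 1); they miss things now and then, are a little off and sometimes report something else, mostly with a low value. They report only what shows in the picture. A call takes as long as a camera call.
- env.spot_in(camera, name): "centre" ([x, y, z] in m, in world coordinates, good to about 4 mm: the middle of the surface that is visible of it).
- env.tip_of(camera, name): "centre" ([x, y, z] in m, in world coordinates, good to about 4 mm: a listed point, or the origin of a listed thing).
The state is a dict: "t": time; "joint_pos": joint angles; "joint_vel": joint speeds; "joint_efforts": joint torques, N m; "position": TCP position; "eef_rot": TCP orientation; "wrist_force": force on the tool from outside, world axes, zero at the start; "torque": the same for the moment, N m; "width": finger opening in m.
Only numpy, scipy, OpenCV 4.12 (cv2) and the standard library are available. Lean on these libraries where they do the work, as an engineer would, in place of code of your own. Each camera call takes 0.05 s, during which the arm holds its last target.

## Working session

There is one attempt and no reset: what is moved stays moved. The work goes in short steps, Python scripts to look and compute and a tool call to move; the robot and the scene stay as the last step left them, time stands still between calls to the robot, and variables do not carry over. Pictures are saved under pics/ and viewed, and the job is handed in when it is done.

Besides the shell and the picture viewer there is one more tool, called after "Request:" by a JSON object that holds its "method" and its "body", one argument or row to a line. arm_command: Moves the arm, as the interface text tells. Its arguments: {"type":"object","properties":{"deltas":{"type":"array","items":{"type":"object","properties":{"dx":{"type":"number"},"dy":{"type":"number"},"dz":{"type":"number"},"spin":{"type":"number"}}}},"hand":{"type":"number"},"squeeze":{"type":"number"}},"required":["deltas"]}

```bash
ls; mkdir -p pics; cat > h.py <<'E'
import numpy as np, cv2
from scipy.spatial.transform import Rotation as R
from station import env
def snap(c,fn):
    d=env.read_camera(c); cv2.imwrite('pics/'+fn,d['image'][:,:,::-1]); np.savez('/tmp/%s.npz'%c,**{k:v for k,v in d.items()})
    return d
def Rm(o):
    o=np.array(o,float)
    return o if o.shape==(3,3) else (R.from_euler('xyz',o).as_matrix() if o.size==3 else R.from_quat(o).as_matrix())
def cloud(d):
    H,W=d['z_map'].shape
    u,v=np.meshgrid(np.arange(W),np.arange(H))
    K=np.array([[d['fx'],0,d['cx']],[0,d['fy'],d['cy']],[0,0,1.]])
    p=cv2.undistortPoints(np.stack([u,v],-1).reshape(-1,1,2).astype(np.float64),K,np.array([float(d['k1']),0,0,0])).reshape(H,W,2)
    z=d['z_map']; P=np.stack([p[...,0]*z,-p[...,1]*z,-z],-1)
    Wd=P@Rm(d['orientation']).T+np.array(d['eye'])
    Wd[z==0]=np.nan
    return Wd
E
python3 - <<'E'
from h import *
np.set_printoptions(precision=4,suppress=True)
for c in('side','top'):
    d=snap(c,c+'0.png'); print(c,d['eye'],d['orientation'],d['fx'],d['k1'])
    for n in('mould_center','drawer_floor','drawer_front','parts_drawers','cup','casting','tape','tin','jar'):
        print(n,[(np.round(r['centre'],3).tolist(),round(r['conf'],2)) for r in env.tip_of(c,n)][:2])
print(env.read_state())
E
```

```text
pics
side [-0.0998  1.0557  1.1532] [ 0.8751 -0.0006 -2.5662] 515.2969374054719 -0.04104007788384851
mould_center [([0.458, -0.15, 0.046], 0.63)]
drawer_floor [([0.644, 0.137, 0.157], 0.81)]
drawer_front [([0.565, 0.144, 0.229], 0.91)]
parts_drawers [([0.71, 0.217, 0.0], 0.58)]
cup [([0.596, -0.042, 0.0], 0.94), ([0.563, 0.146, 0.227], 0.45)]
casting [([0.414, 0.275, -0.004], 0.63)]
tape [([0.509, 0.401, 0.003], 0.6)]
tin [([0.613, 0.479, 0.002], 0.63)]
jar [([0.65, -0.455, 0.002], 0.88), ([0.645, 0.14, 0.161], 0.22)]
top [0.4326 0.0037 1.6105] [ 0.1066  0.0066 -1.5863] 456.30210410623897 -0.0817538586081281
mould_center []
drawer_floor [([0.644, 0.142, 0.16], 0.66)]
drawer_front [([0.567, 0.147, 0.226], 0.56), ([0.598, -0.041, -0.003], 0.18)]
parts_drawers [([0.41, 0.275, -0.001], 0.17)]
cup [([0.598, -0.039, -0.001], 0.9)]
casting [([0.41, 0.276, 0.0], 0.62)]
tape [([0.508, 0.401, 0.001], 0.94)]
tin [([0.611, 0.479, -0.001], 0.55)]
jar [([0.65, -0.456, 0.003], 0.85), ([0.611, 0.479, -0.002], 0.5)]
{'t': 1.0, 'joint_pos': array([ 1.2274,  0.2999,  1.521 , -0.    ,  1.3207, -0.0666]), 'joint_vel': array([-0.0016,  0.0009, -0.0005, -0.0017,  0.0034, -0.0004]), 'joint_efforts': array([ -0.0014, -53.1649, -35.2931,   0.0708,   0.0212,  -0.    ]), 'position': array([0.1503, 0.5291, 0.2274]), 'eef_rot': array([3.1415, 0.    , 2.8649]), 'wrist_force': array([-0.2121,  0.128 , -0.0833]), 'torque': array([ 0.0022,  0.011 , -0.0574]), 'width': 0.0936333599348912}
```

View pics/side0.png

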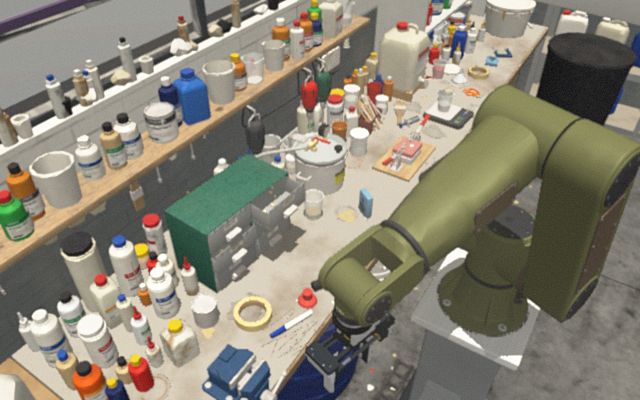

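View pics/top0.png

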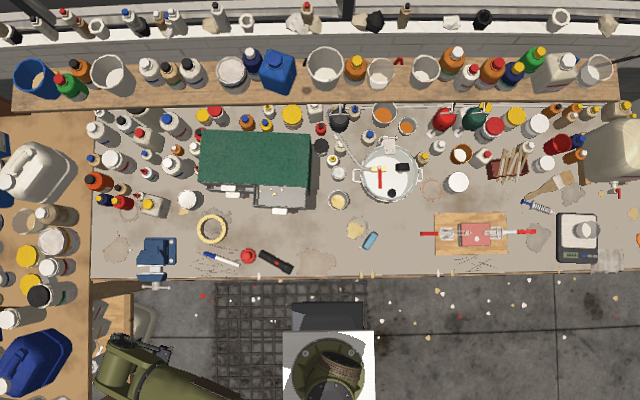

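```bash
python3 - <<'E'
from h import *
np.set_printoptions(precision=4,suppress=True)
for c in('side','top'):
    d=dict(np.load('/tmp/%s.npz'%c)); P=cloud(d); h=cv2.cvtColor(d['image'],cv2.COLOR_RGB2HSV)
    m=(abs(P[...,0]-.458)<.08)&(abs(P[...,1]+.15)<.08)&(P[...,2]>.012)
    Q=P[m]; print(c,m.sum(),np.nanmin(Q,0),np.nanmax(Q,0))
    t=m&(P[...,2]>.08); print(t.sum(),P[t].mean(0), cv2.minAreaRect((P[t][:,:2]*1000).astype(np.float32)))
    print('all',cv2.minAreaRect((Q[:,:2]*1000).astype(np.float32)))
    ys,xs=np.where(m);x0,x1,y0,y1=xs.min()-25,xs.max()+25,ys.min()-25,ys.max()+25
    cv2.imwrite('pics/crop_%s.png'%c,cv2.resize(d['image'][y0:y1,x0:x1,::-1],None,fx=5,fy=5,interpolation=cv2.INTER_CUBIC)); print(x0,y0,x1,y1)
E
```

```text
side 296 [ 0.4269 -0.1664  0.0134] [ 0.4862 -0.1185  0.0904]
82 [ 0.4552 -0.1422  0.0848] ((455.57421875, -143.39907836914062), (23.71146583557129, 61.3838996887207), 51.9368896484375)
all ((456.11517333984375, -142.9739990234375), (27.619977951049805, 62.351158142089844), 55.72956466674805)
334 163 397 240
top 145 [ 0.4338 -0.168   0.0121] [ 0.4888 -0.1235  0.0924]
98 [ 0.4611 -0.1469  0.0847] ((460.74163818359375, -146.82040405273438), (21.673017501831055, 57.65044021606445), 56.82207489013672)
all ((461.6441345214844, -146.16989135742188), (23.592609405517578, 61.04313659667969), 56.614585876464844)
337 208 401 274
```

View pics/crop_side.png

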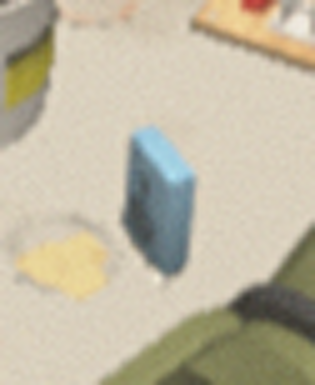

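View pics/crop_top.png

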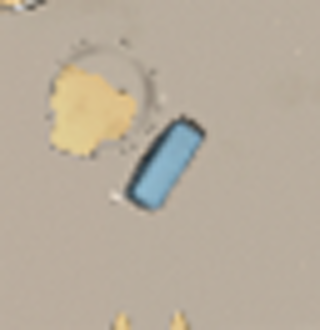

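```bash
python3 - <<'E'
from h import *
np.set_printoptions(precision=4,suppress=True)
for c in('side','top'):
    d=dict(np.load('/tmp/%s.npz'%c)); P=cloud(d)
    m=(abs(P[...,0]-.458)<.05)&(abs(P[...,1]+.15)<.05)&(P[...,2]>.012)
    t=m&(P[...,2]>.08); 
    (cx,cy),(w,h),a=cv2.minAreaRect((P[t][:,:2]*1000).astype(np.float32))
    print(a)
    # face points z 0.015-0.075 : fit line
    f=m&(P[...,2]<.072); q=P[f]; mu=q[:,:2].mean(0); ev,V=np.linalg.eigh(np.cov((q[:,:2]-mu).T)); print(c,'face',f.sum(),mu,V[:,1],np.degrees(np.arctan2(V[1,1],V[0,1])),ev**.5)
    # cabinet/drawer height bands
    b=(P[...,0]>.53)&(P[...,0]<.85)&(P[...,1]>0)&(P[...,1]<.42)&(P[...,2]>.22)&(P[...,2]<.26)
    print(c,'cab top',np.nanmin(P[b],0),np.nanmax(P[b],0))
    fl=(P[...,0]>.56)&(P[...,0]<.64)&(P[...,1]>.06)&(P[...,1]<.23)
    for lo,hi in((.14,.18),(.2,.222),(.222,.231),(.231,.25)):
        g=fl&(P[...,2]>lo)&(P[...,2]<hi)
        if g.any(): print(lo,g.sum(),P[g].min(0),P[g].max(0),np.median(P[g],0))
E
```

```text
51.9368896484375
side face 186 [ 0.4511 -0.1333] [-0.9298  0.3681] 158.40184523567595 [0.0051 0.0181]
side cab top [0.5563 0.0467 0.22  ] [0.8096 0.3972 0.2399]
0.14 455 [0.5601 0.0601 0.1404] [0.64   0.23   0.1799] [0.6198 0.1641 0.1619]
0.2 356 [0.5601 0.0601 0.2   ] [0.6396 0.2296 0.222 ] [0.5693 0.1651 0.2098]
0.222 105 [0.5602 0.0613 0.222 ] [0.6398 0.2296 0.231 ] [0.5667 0.1541 0.2274]
0.231 111 [0.5647 0.0606 0.2311] [0.64   0.2288 0.2391] [0.6341 0.1285 0.233 ]
56.82207489013672
top face 27 [ 0.4614 -0.1362] [-0.8813  0.4725] 151.80412740003774 [0.0043 0.0193]
top cab top [0.5613 0.0469 0.2201] [0.8147 0.395  0.2425]
0.14 1036 [0.5601 0.061  0.148 ] [0.6398 0.2271 0.18  ] [0.6063 0.142  0.1581]
0.2 76 [0.5618 0.0619 0.2005] [0.6393 0.228  0.2217] [0.5717 0.1661 0.2129]
0.222 82 [0.5613 0.0612 0.2222] [0.64   0.2298 0.231 ] [0.6316 0.1278 0.2282]
0.231 103 [0.5642 0.0609 0.2311] [0.64   0.2291 0.2401] [0.6356 0.1248 0.2336]
```

```bash
python3 - <<'E'
from h import *
np.set_printoptions(precision=1,suppress=True,linewidth=200)
d=dict(np.load('/tmp/side.npz')); P=cloud(d)
a=np.radians(-32); D=np.array([np.cos(a),np.sin(a)]); N=np.array([-D[1],D[0]])
q=P-np.array([.4607,-.1468,0]); u=q[...,:2]@D*1e3; n=q[...,:2]@N*1e3
g=d['image'].mean(-1)
for r in range(188,217,2):
    print(r,' '.join('%4d,%3d,%3d,%3d'%(u[r,c],n[r,c],P[r,c,2]*1e3,g[r,c]) for c in range(357,374)) )
cv2.imwrite('pics/big.png',cv2.resize(d['image'][182:220,352:378,::-1],None,fx=14,fy=14,interpolation=cv2.INTER_CUBIC))
E
```

```text
188  119,-40,  2,208  126,-49, -5,208  120,-49, -1,205  118,-52, -1,201  112,-53,  3,199   24, -1, 84,201   23, -4, 84,196   20, -6, 85,193   20,-10, 84,200  109,-72,  0,196  102,-71,  4,198  101,-75,  3,201  103,-81,  0,200  104,-86, -2,198   99,-87,  0,200  102,-92, -2,197  102,-97, -4,202
190  111,-36,  0,208  105,-36,  4,207  104,-40,  4,193   19,  9, 83,171   16,  6, 84,177   13,  5, 86,191   18, -1, 80,195   12, -1, 84,193    8, -3, 86,193   12, -9, 82,196   12,-13, 80,198  103,-77, -7,203   95,-76,  0,202   88,-76,  3,200   92,-83, -1,203   90,-85,  0,203   87,-87,  0,205
192  100,-30,  1,209   99,-33,  1,203   95,-35,  3,176   21,  7, 72,135   12,  8, 79,135    3, 11, 87,164    8,  3, 81,198    4,  2, 83,199    0,  1, 86,197    2, -4, 82,197   -4, -3, 88,198   -3, -8, 85,199   83,-69,  0,201   82,-73,  0,204   79,-75,  1,206   80,-80, -1,204   75,-80,  2,205
194   91,-24,  1,207   90,-28,  0,202   91,-33, -2,171   20,  7, 65,124   11,  9, 72,113    8,  7, 73,126    0,  8, 79,152   -8, 10, 87,183   -8,  6, 85,201   -9,  2, 85,200  -12,  1, 87,198  -13, -2, 86,196  -12, -6, 84,
[... 2594 characters left out ...]
,  1, 17,116  -31,  3, 25,118  -32,  0, 24,116  -30, -5, 20,110  -28,-11, 16,138  -12,-25, -1,196  -17,-25,  3,210
214   -3, 27,  2,195    0, 21, -2,189   -9, 23,  5,202   -5, 17,  0,204   -3, 12, -3,202   -8, 11,  0,171  -13, 10,  4,116  -18,  9,  8, 98  -29, 12, 17,100  -28,  8, 15,110  -34,  8, 19,116  -31,  2, 15,110  -33,  0, 15,111  -30, -6, 11,108  -29,-10,  9,147  -19,-22, -3,198  -27,-20,  3,205
216  -11, 32,  2,189  -12, 28,  1,199  -16, 27,  3,200  -11, 20, -2,207  -15, 19,  0,206  -15, 15, -1,200  -11,  8, -7,176  -15,  6, -4,165  -27, 10,  6,129  -30,  8,  8,108  -26,  2,  2,108  -34,  3,  9,108  -31, -2,  5, 99  -34, -4,  6,135  -27,-12, -1,185  -31,-14,  0,205  -35,-15,  3,205
```

View pics/big.png

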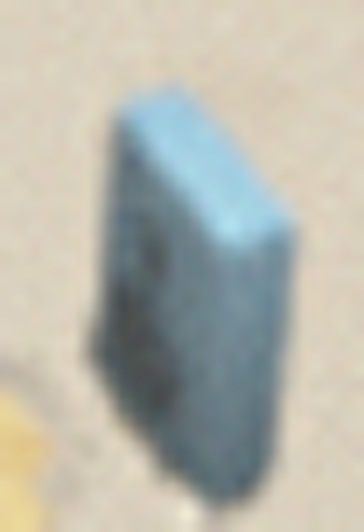

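```bash
cat >> h.py <<'E'
def go(*targets,frm=None):
    """targets (x,y,z,yawdeg); prints cm deltas from current"""
    if frm is None:
        s=env.read_state(); p=np.array(s['position']); yaw=s['eef_rot'][2]
    else: p=np.array(frm[:3]); yaw=np.radians(frm[3])
    M=R.from_euler('xyz',[np.pi,0,yaw]).as_matrix()
    for t in targets:
        d=M.T@(np.array(t[:3])-p)*100
        sp=-(np.radians(t[3])-yaw); sp=(sp+np.pi)%(2*np.pi)-np.pi
        print('dx %.2f dy %.2f dz %.2f spin %.3f'%(*d,sp))
def st():
    s=env.read_state(); print('t',round(s['t'],2),np.round(s['position'],4),'yaw',round(np.degrees(s['eef_rot'][2]),2),'F',np.round(s['wrist_force'],1),'w',round(s['width'],4))
E
python3 -c "
from h import *
go((.15,.529,.33,164),(.60,.142,.33,90),(.60,.142,.25,90))"
```

```text
dx 0.03 dy -0.01 dz -10.26 spin 0.003
dx -53.83 dy -24.95 dz -10.26 spin 1.294
dx -53.83 dy -24.95 dz -2.26 spin 1.294
```

Request:
{"method": "arm_command", "body": {
  "deltas": [
    {"dx": -2,"dy": -1,"dz": -5,"spin": 0.1},
    {"dx": -6,"dy": -3,"dz": -9,"spin": 0.25},
    {"dx": -11,"dy": -5,"dz": -10.3,"spin": 0.4},
    {"dx": -53.8,"dy": -25,"dz": -10.3,"spin": 1.294},
    {"dx": -53.8,"dy": -25,"dz": -10.3,"spin": 1.294},
    {"dx": -53.8,"dy": -25,"dz": -10.3,"spin": 1.294},
    {"dx": -53.8,"dy": -25,"dz": -10.3,"spin": 1.294},
    {"dx": -53.8,"dy": -25,"dz": -10.3,"spin": 1.294},
    {"dx": -53.8,"dy": -25,"dz": -10.3,"spin": 1.294},
    {"dx": -53.8,"dy": -25,"dz": -10.3,"spin": 1.294}
  ],
  "hand": 0
}}

```text
t: 2.25
position: [0.5744, 0.1628, 0.3306]
eef_rot: [3.141, -0.0, 1.571]
wrist_force: [0.1, 0.6, 0.7]
width: 0.0001
```

```bash
python3 -c "
from h import *
st()
go((.60,.142,.33,90),(.60,.142,.212,90))"
```

```text
t 2.25 [0.5744 0.1628 0.3306] yaw 89.99 F [0.1 0.6 0.7] w 0.0001
dx -2.08 dy 2.56 dz 0.06 spin -0.000
dx -2.08 dy 2.56 dz 11.86 spin -0.000
```

Request:
{"method": "arm_command", "body": {
  "deltas": [
    {"dx": -2,"dy": 2.4,"dz": 0},
    {"dx": -2,"dy": 2.4,"dz": 0},
    {"dx": -2,"dy": 2.4,"dz": 0}
  ]
}}

```text
$.deltas[0]: bad value
```

```bash
python3 -c "
from h import *
st()
go((.60,.142,.33,90),(.60,.142,.212,90))"
```

```text
t 2.25 [0.5744 0.1628 0.3306] yaw 89.99 F [0.1 0.6 0.7] w 0.0001
dx -2.08 dy 2.56 dz 0.06 spin -0.000
dx -2.08 dy 2.56 dz 11.86 spin -0.000
```

Spin must be given in every row.

Request:
{"method": "arm_command", "body": {
  "deltas": [
    {"dx": -2,"dy": 2.4,"dz": 0,"spin": 0},
    {"dx": -2,"dy": 2.4,"dz": 0,"spin": 0},
    {"dx": -2,"dy": 2.4,"dz": 0,"spin": 0}
  ]
}}

```text
t: 2.62
position: [0.5966, 0.145, 0.3305]
eef_rot: [-3.141, -0.0, 1.571]
wrist_force: [0.6, 0.4, 0.6]
width: 0.0002
```

```bash
python3 -c "
from h import *
st()
go((.60,.142,.212,90))"
```

```text
t 2.62 [0.5966 0.145  0.3305] yaw 90.02 F [0.6 0.4 0.6] w 0.0002
dx -0.30 dy 0.34 dz 11.85 spin 0.000
```

Request:
{"method": "arm_command", "body": {
  "deltas": [
    {"dx": 0,"dy": 0.2,"dz": 4,"spin": 0},
    {"dx": 0,"dy": 0.2,"dz": 8,"spin": 0},
    {"dx": 0,"dy": 0.2,"dz": 11.8,"spin": 0},
    {"dx": 0,"dy": 0,"dz": 11.8,"spin": 0},
    {"dx": 0,"dy": -0.8,"dz": 11.8,"spin": 0},
    {"dx": 0,"dy": -1.5,"dz": 11.8,"spin": 0},
    {"dx": 0,"dy": -2,"dz": 11.8,"spin": 0},
    {"dx": 0,"dy": -2.6,"dz": 11.8,"spin": 0},
    {"dx": 0,"dy": -3.2,"dz": 11.8,"spin": 0},
    {"dx": 0,"dy": -3.8,"dz": 11.8,"spin": 0}
  ]
}}

```text
t: 3.88
position: [0.5587, 0.1444, 0.2124]
eef_rot: [-3.142, -0.0, 1.571]
wrist_force: [1.1, -0.1, 1.1]
width: 0.0006
```

```bash
python3 -c "
from h import *
st()
for c in ('side','top'):
  snap(c,c+'1.png'); print([(np.round(r['centre'],3).tolist(),round(r['conf'],2)) for r in env.tip_of(c,'drawer_front')][:2])"
```

```text
t 3.88 [0.5587 0.1444 0.2124] yaw 90.0 F [ 1.1 -0.1  1.1] w 0.0006
[([0.541, 0.149, 0.226], 0.87), ([0.459, -0.148, 0.044], 0.35)]
[([0.51, 0.403, 0.002], 0.33)]
```

View pics/side1.png

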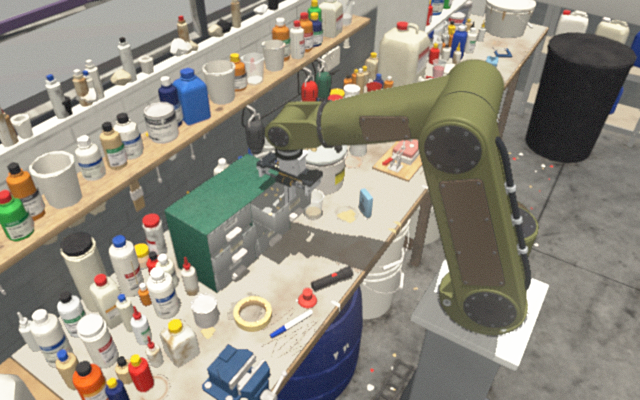

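Request:
{"method": "arm_command", "body": {
  "deltas": [
    {"dx": 0,"dy": -0.6,"dz": 0,"spin": 0},
    {"dx": 0,"dy": -1.2,"dz": 0,"spin": 0},
    {"dx": 0,"dy": -1.6,"dz": 0,"spin": 0},
    {"dx": 0,"dy": -1.9,"dz": 0,"spin": 0},
    {"dx": 0,"dy": -1.9,"dz": 0,"spin": 0}
  ]
}}

```text
t: 4.7
position: [0.54, 0.1444, 0.2125]
eef_rot: [3.142, 0.0, 1.571]
wrist_force: [-0.0, 0.5, -0.1]
width: 0.0002
```

```bash
python3 -c "
from h import *
st()
d=snap('side','side2.png'); print([(np.round(r['centre'],3).tolist(),round(r['conf'],2)) for r in env.tip_of('side','drawer_front')][:2])
go((.56,.142,.212,90),(.56,.142,.32,90),(.458,-.147,.32,56),(.458,-.147,.12,56))"
```

```text
t 4.7 [0.54   0.1444 0.2125] yaw 90.01 F [-0.   0.5 -0.1] w 0.0002
[([0.524, 0.15, 0.226], 0.7)]
dx -0.24 dy 1.99 dz 0.05 spin 0.000
dx -0.24 dy 1.99 dz -10.75 spin 0.000
dx -29.14 dy -8.21 dz -10.75 spin 0.593
dx -29.14 dy -8.21 dz 9.25 spin 0.593
```

Request:
{"method": "arm_command", "body": {
  "deltas": [
    {"dx": 0,"dy": 1.2,"dz": 0,"spin": 0},
    {"dx": 0,"dy": 1.5,"dz": -4,"spin": 0},
    {"dx": 0,"dy": 1.5,"dz": -9,"spin": 0},
    {"dx": -6,"dy": 0,"dz": -10.8,"spin": 0.1},
    {"dx": -29.1,"dy": -8.2,"dz": -10.8,"spin": 0.593},
    {"dx": -29.1,"dy": -8.2,"dz": -10.8,"spin": 0.593},
    {"dx": -29.1,"dy": -8.2,"dz": -10.8,"spin": 0.593},
    {"dx": -29.1,"dy": -8.2,"dz": -10.8,"spin": 0.593},
    {"dx": -29.1,"dy": -8.2,"dz": -10.8,"spin": 0.593},
    {"dx": -29.1,"dy": -8.2,"dz": -10.8,"spin": 0.593}
  ],
  "hand": 1
}}

```text
t: 6.05
position: [0.4586, -0.1466, 0.3205]
eef_rot: [-3.142, -0.0, 0.977]
wrist_force: [-0.2, 0.1, -0.2]
width: 0.0934
```

```bash
python3 - <<'E'
from h import *
st()
d=snap('side','side3.png');print([(np.round(r['centre'],3).tolist(),round(r['conf'],2)) for r in env.tip_of('side','drawer_front')][:2],[(np.round(r['centre'],3).tolist(),round(r['conf'],2)) for r in env.tip_of('side','mould_center')][:2])
P=cloud(d)
q=[]
for c in ('side',):
    m=(abs(P[...,0]-.458)<.05)&(abs(P[...,1]+.147)<.05)&(P[...,2]>.012)&(P[...,2]<.1)
    f=m
    best=None
    # RANSAC on xy of body points for the hollow face line using points z<.078
    X=P[m&(P[...,2]<.078)][:,:2]; T=P[m&(P[...,2]>.081)][:,:2]
    for deg in range(-45,-20,1):
        a=np.radians(deg); D=np.array([np.cos(a),np.sin(a)]); N=np.array([-D[1],D[0]])
        n=X@N; med=np.percentile(n,75)
        sc=(abs(n-med)<.003).sum(); print(deg,sc,end='; ')
    print(len(X),T.mean(0),cv2.minAreaRect((T*1000).astype(np.float32)))
go((.458,-.147,.12,56),(.458,-.147,.042,56))
E
```

```text
t 6.05 [ 0.4586 -0.1466  0.3205] yaw 56.0 F [-0.2  0.1 -0.2] w 0.0934
[([0.522, 0.147, 0.23], 0.87)] [([0.459, -0.148, 0.047], 0.71)]
-45 71; -44 73; -43 75; -42 81; -41 89; -40 95; -39 97; -38 104; -37 110; -36 113; -35 117; -34 119; -33 119; -32 120; -31 116; -30 112; -29 109; -28 109; -27 98; -26 93; -25 93; -24 88; -23 89; -22 87; -21 87; 206 [ 0.45699095 -0.14308767] ((457.75030517578125, -145.1446533203125), (23.602947235107422, 62.60982131958008), 53.585716247558594)
dx -0.15 dy 0.02 dz 20.04 spin 0.002
dx -0.15 dy 0.02 dz 27.84 spin 0.002
```

View pics/side3.png

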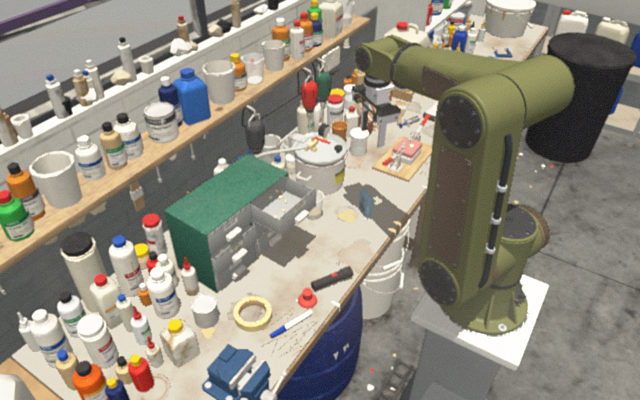

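Request:
{"method": "arm_command", "body": {
  "deltas": [
    {"dx": 0,"dy": 0,"dz": 6,"spin": -0.017},
    {"dx": 0,"dy": 0,"dz": 12,"spin": -0.017},
    {"dx": 0,"dy": 0,"dz": 18,"spin": -0.017},
    {"dx": 0,"dy": 0,"dz": 20,"spin": -0.017},
    {"dx": 0,"dy": 0,"dz": 22,"spin": -0.017},
    {"dx": 0,"dy": 0,"dz": 24,"spin": -0.017},
    {"dx": 0,"dy": 0,"dz": 26,"spin": -0.017},
    {"dx": 0,"dy": 0,"dz": 27,"spin": -0.017},
    {"dx": 0,"dy": 0,"dz": 27.4,"spin": -0.017},
    {"dx": 0,"dy": 0,"dz": 27.4,"spin": -0.017}
  ]
}}

```text
t: 7.45
position: [0.4584, -0.1465, 0.0467]
eef_rot: [3.141, -0.0, 0.995]
wrist_force: [-0.3, -0.3, -0.2]
width: 0.0939
```

Request:
{"method": "arm_command", "body": {
  "deltas": [
    {"dx": 0,"dy": 0,"dz": 0,"spin": 0},
    {"dx": 0,"dy": 0,"dz": 0,"spin": 0},
    {"dx": 0,"dy": 0,"dz": 0,"spin": 0},
    {"dx": 0,"dy": 0,"dz": 0,"spin": 0},
    {"dx": 0,"dy": 0,"dz": 0,"spin": 0},
    {"dx": 0,"dy": 0,"dz": 0,"spin": 0}
  ],
  "hand": 0.5,
  "squeeze": 4
}}

```text
t: 8.2
position: [0.4582, -0.1466, 0.0466]
eef_rot: [3.141, -0.0, 0.995]
wrist_force: [-0.3, 0.2, 2.7]
width: 0.0601
```

```bash
python3 -c "
from h import *
st()
snap('top','top4.png');d=snap('side','side4.png');cv2.imwrite('pics/s4c.png',cv2.resize(d['image'][130:250,300:440,::-1],None,fx=5,fy=5))"
```

```text
t 8.2 [ 0.4582 -0.1466  0.0466] yaw 56.99 F [-0.3  0.2  2.7] w 0.0601
```

View pics/s4c.png

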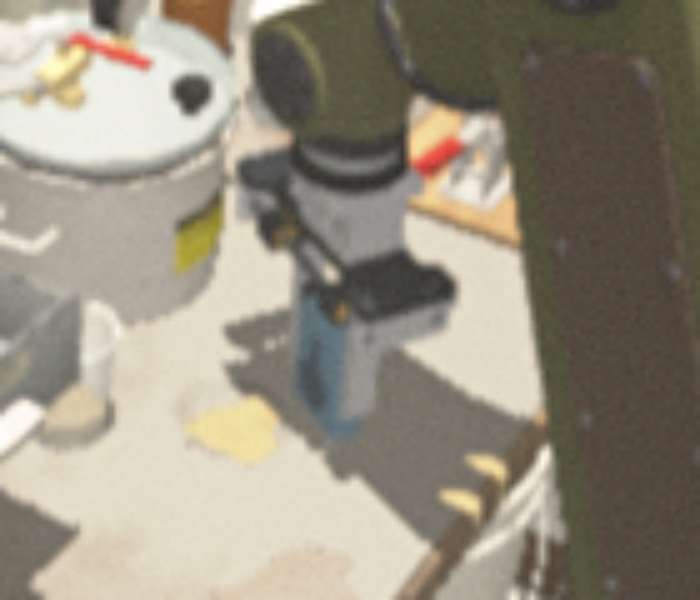

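Request:
{"method": "arm_command", "body": {
  "deltas": [
    {"dx": 0,"dy": 0,"dz": 0,"spin": 0},
    {"dx": 0,"dy": 0,"dz": 0,"spin": 0},
    {"dx": 0,"dy": 0,"dz": -1.5,"spin": 0},
    {"dx": 0,"dy": 0,"dz": -3.5,"spin": 0},
    {"dx": 0,"dy": 0,"dz": -4.7,"spin": 0},
    {"dx": 0,"dy": 0,"dz": -4.7,"spin": 0},
    {"dx": 0,"dy": 0,"dz": -4.7,"spin": 0}
  ],
  "hand": 0.74
}}

```text
t: 9.18
position: [0.4579, -0.1465, 0.093]
eef_rot: [-3.141, 0.0, 0.995]
wrist_force: [0.5, -0.8, -0.3]
width: 0.0696
```

```bash
python3 -c "
from h import *
st()"
```

```text
t 9.18 [ 0.4579 -0.1465  0.093 ] yaw 57.0 F [ 0.5 -0.8 -0.3] w 0.0696
```

Request:
{"method": "arm_command", "body": {
  "deltas": [
    {"dx": 0,"dy": 0,"dz": 0,"spin": 0},
    {"dx": 0,"dy": 0,"dz": 0,"spin": 0},
    {"dx": 0,"dy": 0,"dz": 0,"spin": 0},
    {"dx": 0,"dy": 0,"dz": 0,"spin": 0}
  ],
  "hand": 0.4,
  "squeeze": 15
}}

```text
t: 9.68
position: [0.458, -0.1465, 0.0933]
eef_rot: [-3.141, 0.0, 0.995]
wrist_force: [0.2, 0.5, -1.5]
width: 0.06
```

```bash
python3 -c "
from h import *
st()
go((.459,-.147,.2,57),(.459,-.147,.35,57))"
```

```text
t 9.68 [ 0.458  -0.1465  0.0933] yaw 57.0 F [ 0.2  0.5 -1.5] w 0.06
dx 0.02 dy 0.11 dz -10.67 spin -0.000
dx 0.02 dy 0.11 dz -25.67 spin -0.000
```

Request:
{"method": "arm_command", "body": {
  "deltas": [
    {"dx": 0,"dy": 0,"dz": -0.5,"spin": 0},
    {"dx": 0,"dy": 0,"dz": -1.5,"spin": 0},
    {"dx": 0,"dy": 0,"dz": -4,"spin": 0},
    {"dx": 0,"dy": 0,"dz": -7,"spin": 0},
    {"dx": 0,"dy": 0,"dz": -11,"spin": 0},
    {"dx": 0,"dy": 0,"dz": -15,"spin": 0},
    {"dx": 0,"dy": 0,"dz": -19,"spin": 0},
    {"dx": 0,"dy": 0,"dz": -23,"spin": 0},
    {"dx": 0,"dy": 0,"dz": -26,"spin": 0},
    {"dx": 0,"dy": 0,"dz": -27,"spin": 0}
  ]
}}

```text
t: 10.92
position: [0.4581, -0.1466, 0.3655]
eef_rot: [3.139, -0.001, 0.995]
wrist_force: [-0.0, -0.0, -2.2]
width: 0.06
```

```bash
python3 -c "
from h import *
st()
d=snap('side','side5.png')
print([(np.round(r['centre'],3).tolist(),round(r['conf'],2)) for r in env.tip_of('side','mould_center')][:2])
cv2.imwrite('pics/s5c.png',cv2.resize(d['image'][80:220,300:440,::-1],None,fx=4,fy=4))"
```

```text
t 10.93 [ 0.4581 -0.1466  0.3655] yaw 57.0 F [-0.  -0.  -2.2] w 0.06
[([0.457, -0.147, 0.319], 0.62)]
```

View pics/s5c.png

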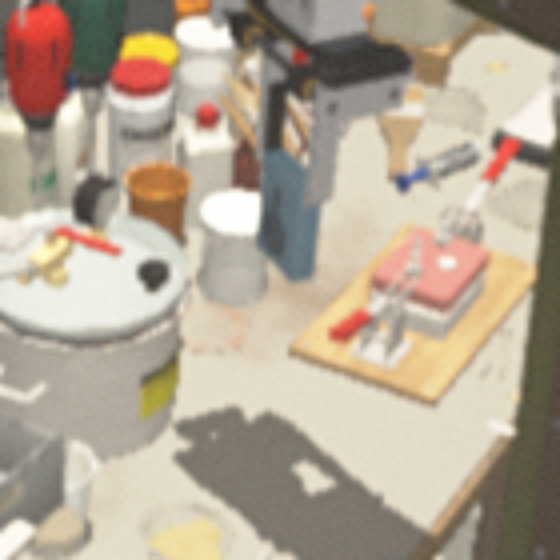

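```bash
python3 -c "
from h import *
go((.58,.1965,.365,90),frm=(.458,-.1465,.363,57))"
```

```text
dx 35.41 dy -8.45 dz -0.20 spin -0.576
```

Request:
{"method": "arm_command", "body": {
  "deltas": [
    {"dx": 1.5,"dy": -0.36,"dz": 0,"spin": -0.02},
    {"dx": 4.5,"dy": -1.07,"dz": 0,"spin": -0.07},
    {"dx": 9,"dy": -2.14,"dz": 0,"spin": -0.145},
    {"dx": 14,"dy": -3.34,"dz": 0,"spin": -0.225},
    {"dx": 19,"dy": -4.53,"dz": 0,"spin": -0.31},
    {"dx": 24,"dy": -5.72,"dz": 0,"spin": -0.39},
    {"dx": 29,"dy": -6.9,"dz": 0,"spin": -0.47},
    {"dx": 33,"dy": -7.87,"dz": 0,"spin": -0.54},
    {"dx": 34.8,"dy": -8.3,"dz": 0,"spin": -0.565},
    {"dx": 35.4,"dy": -8.45,"dz": 0,"spin": -0.576}
  ]
}}

```text
t: 12.28
position: [0.5798, 0.198, 0.3618]
eef_rot: [-3.139, 0.001, 1.573]
wrist_force: [0.3, 0.0, -1.8]
width: 0.0598
```

Request:
{"method": "arm_command", "body": {
  "deltas": [
    {"dx": 0,"dy": 0,"dz": 0,"spin": 0},
    {"dx": 0,"dy": 0,"dz": 0,"spin": 0}
  ]
}}

```text
t: 12.52
position: [0.5799, 0.1957, 0.3635]
eef_rot: [-3.142, 0.0, 1.57]
wrist_force: [0.5, -0.1, -1.2]
width: 0.06
```

```bash
python3 - <<'E'
from h import *
np.set_printoptions(precision=4,suppress=True)
st()
for c in('side','top'):
    d=snap(c,c+'6.png')
    for n in('mould_center','drawer_floor','drawer_front'): print(c,n,[(np.round(r['centre'],3).tolist(),round(r['conf'],2)) for r in env.tip_of(c,n)][:2])
d=dict(np.load('/tmp/side.npz'));P=cloud(d)
cv2.imwrite('pics/s6c.png',cv2.resize(d['image'][100:250,220:360,::-1],None,fx=4,fy=4,interpolation=cv2.INTER_CUBIC))
m=(abs(P[...,0]-.58)<.06)&(abs(P[...,1]-.1965)<.03)&(P[...,2]>.25)&(P[...,2]<.34)
print(P[m].min(0),P[m].max(0))
E
```

```text
t 12.53 [0.5799 0.1957 0.3635] yaw 89.94 F [ 0.5 -0.1 -1.2] w 0.06
side mould_center [([0.614, 0.478, 0.003], 0.67), ([0.58, 0.196, 0.318], 0.64)]
side drawer_floor [([0.602, 0.142, 0.158], 0.65)]
side drawer_front [([0.523, 0.15, 0.231], 0.73)]
top mould_center []
top drawer_floor [([0.605, 0.144, 0.16], 0.73)]
top drawer_front [([0.525, 0.149, 0.227], 0.79)]
[0.5458 0.1859 0.2709] [0.6091 0.2133 0.34  ]
```

View pics/s6c.png

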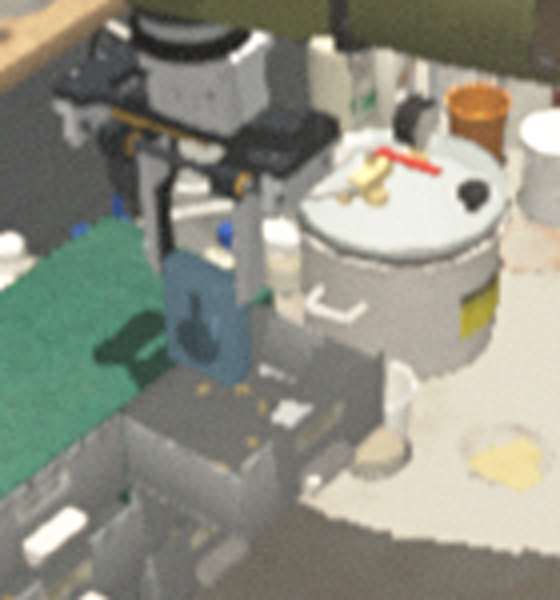

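View pics/top6.png

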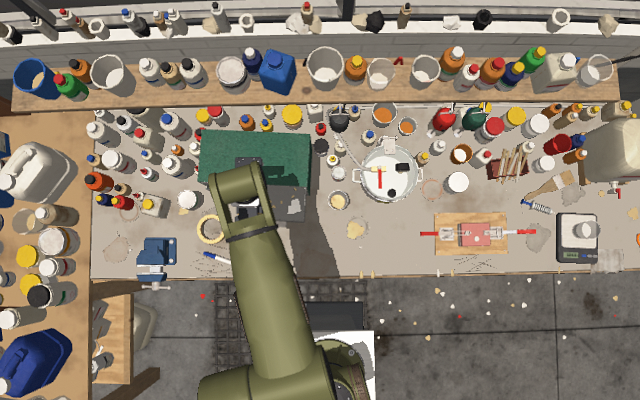

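Request:
{"method": "arm_command", "body": {
  "deltas": [
    {"dx": 0,"dy": 0,"dz": 0.7,"spin": 0},
    {"dx": 0,"dy": 0,"dz": 2,"spin": 0},
    {"dx": 0,"dy": 0,"dz": 4,"spin": 0},
    {"dx": 0,"dy": 0,"dz": 6,"spin": 0},
    {"dx": 0,"dy": 0,"dz": 8,"spin": 0},
    {"dx": 0,"dy": 0,"dz": 9.2,"spin": 0},
    {"dx": 0,"dy": 0,"dz": 9.8,"spin": 0},
    {"dx": 0,"dy": 0,"dz": 10.2,"spin": 0},
    {"dx": 0,"dy": 0,"dz": 10.4,"spin": 0},
    {"dx": 0,"dy": 0,"dz": 10.4,"spin": 0}
  ]
}}

```text
t: 14.18
position: [0.5801, 0.1963, 0.2597]
eef_rot: [3.141, -0.0, 1.571]
wrist_force: [0.7, 0.4, -0.3]
width: 0.06
```

Request:
{"method": "arm_command", "body": {
  "deltas": [
    {"dx": 0,"dy": 0,"dz": 0.15,"spin": 0},
    {"dx": 0,"dy": 0,"dz": 0.3,"spin": 0},
    {"dx": 0,"dy": 0,"dz": 0.4,"spin": 0},
    {"dx": 0,"dy": 0,"dz": 0.4,"spin": 0}
  ],
  "squeeze": 5
}}

```text
t: 14.68
position: [0.58, 0.1963, 0.2553]
eef_rot: [-3.141, 0.0, 1.571]
wrist_force: [-0.4, -0.3, -0.2]
width: 0.0598
```

```bash
python3 - <<'E'
from h import *
st()
d=snap('side','side7.png')
cv2.imwrite('pics/s7c.png',cv2.resize(d['image'][140:250,220:340,::-1],None,fx=5,fy=5,interpolation=cv2.INTER_CUBIC))
E
```

```text
t 14.68 [0.58   0.1963 0.2553] yaw 90.0 F [-0.4 -0.3 -0.2] w 0.0598
```

View pics/s7c.png

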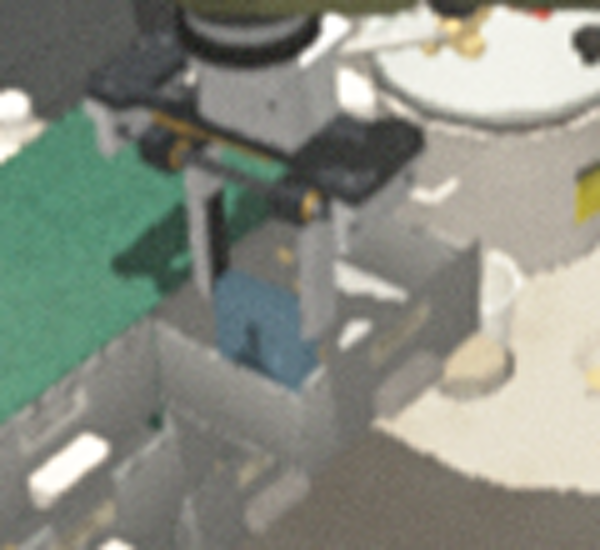

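Request:
{"method": "arm_command", "body": {
  "deltas": [
    {"dx": 0,"dy": 0,"dz": 0.1,"spin": 0},
    {"dx": 0,"dy": 0,"dz": 0.2,"spin": 0},
    {"dx": 0,"dy": 0,"dz": 0.3,"spin": 0},
    {"dx": 0,"dy": 0,"dz": 0.3,"spin": 0}
  ]
}}

```text
t: 15.22
position: [0.58, 0.1963, 0.2523]
eef_rot: [-3.141, 0.0, 1.571]
wrist_force: [-0.1, -0.3, -1.5]
width: 0.0599
```

Request:
{"method": "arm_command", "body": {
  "deltas": [
    {"dx": 0,"dy": 0,"dz": 0.1,"spin": 0},
    {"dx": 0,"dy": 0,"dz": 0.15,"spin": 0},
    {"dx": 0,"dy": 0,"dz": 0.15,"spin": 0}
  ]
}}

```text
t: 15.6
position: [0.5801, 0.1963, 0.2512]
eef_rot: [3.141, -0.0, 1.571]
wrist_force: [0.1, -0.1, 0.2]
width: 0.0603
```

Request:
{"method": "arm_command", "body": {
  "deltas": [
    {"dx": 0,"dy": 0,"dz": 0.1,"spin": 0},
    {"dx": 0,"dy": 0,"dz": 0.1,"spin": 0}
  ]
}}

```text
t: 15.85
position: [0.5803, 0.1964, 0.2506]
eef_rot: [3.14, -0.0, 1.571]
wrist_force: [1.0, 1.1, 5.9]
width: 0.0601
```

Request:
{"method": "arm_command", "body": {
  "deltas": [
    {"dx": 0,"dy": 0,"dz": 0.1,"spin": 0},
    {"dx": 0,"dy": 0,"dz": 0.1,"spin": 0}
  ]
}}

```text
t: 16.1
position: [0.5804, 0.1964, 0.2498]
eef_rot: [3.14, -0.001, 1.571]
wrist_force: [0.1, 0.1, 6.4]
width: 0.0599
```

```bash
python3 - <<'E'
from h import *
st()
d=snap('side','side8.png');st()
P=cloud(d)
m=(P[...,0]>.55)&(P[...,0]<.61)&(abs(P[...,1]-.2075)<.008)&(P[...,2]>.16)&(P[...,2]<.25)
print(m.sum(),np.median(P[m][:,1]))
hi=P[m&(P[...,2]>.18)]; print(np.polyfit(hi[:,2],hi[:,1],1))
cv2.imwrite('pics/s8c.png',cv2.resize(d['image'][140:250,220:340,::-1],None,fx=5,fy=5,interpolation=cv2.INTER_CUBIC))
E
```

```text
t 16.1 [0.5804 0.1964 0.2498] yaw 90.0 F [0.1 0.1 6.4] w 0.0599
t 16.15 [0.5804 0.1964 0.2498] yaw 89.99 F [-0.1  0.   5.7] w 0.06
258 0.20708644985399782
[-0.06548286  0.2215287 ]
```

View pics/s8c.png

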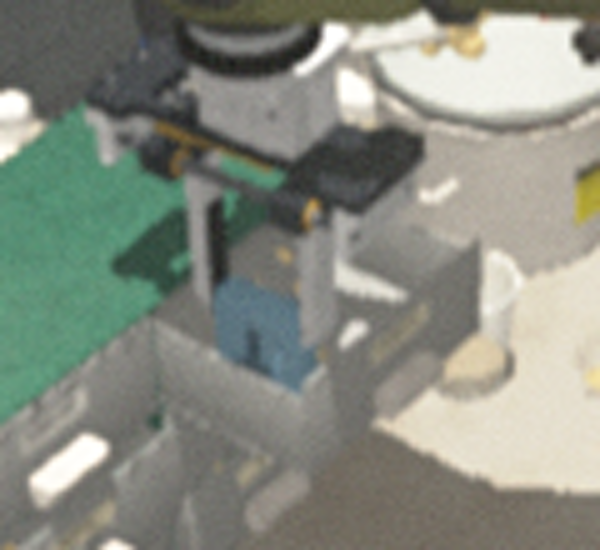

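Request:
{"method": "arm_command", "body": {
  "deltas": [
    {"dx": -0.2,"dy": 0,"dz": 0,"spin": 0},
    {"dx": -0.5,"dy": 0,"dz": 0,"spin": 0},
    {"dx": -0.9,"dy": 0,"dz": 0,"spin": 0},
    {"dx": -1.4,"dy": 0,"dz": 0,"spin": 0},
    {"dx": -1.9,"dy": 0,"dz": 0,"spin": 0},
    {"dx": -2.3,"dy": 0,"dz": 0.05,"spin": 0},
    {"dx": -2.7,"dy": 0,"dz": 0.1,"spin": 0},
    {"dx": -2.7,"dy": 0,"dz": 0.1,"spin": 0}
  ],
  "squeeze": 3.5
}}

```text
t: 17.15
position: [0.58, 0.169, 0.2477]
eef_rot: [-3.141, 0.0, 1.57]
wrist_force: [0.1, 1.2, -1.9]
width: 0.0595
```

```bash
python3 - <<'E'
from h import *
st()
d=snap('side','side9.png')
P=cloud(d)
hsv=cv2.cvtColor(d['image'],cv2.COLOR_RGB2HSV)
m=(P[...,0]>.55)&(P[...,0]<.61)&(P[...,1]>.09)&(P[...,1]<.215)&(P[...,2]>.163)&(P[...,2]<.26)&(hsv[...,0]>95)&(hsv[...,0]<115)&(hsv[...,1]>70)
q=P[m]; print(m.sum(),np.nanmin(q,0),np.nanmax(q,0))
c=q.mean(0); w,V=np.linalg.eigh(np.cov((q-c).T)); print(c,V[:,0],w**.5)
cv2.imwrite('pics/s9c.png',cv2.resize(d['image'][140:250,220:340,::-1],None,fx=5,fy=5,interpolation=cv2.INTER_CUBIC))
E
```

```text
t 17.15 [0.58   0.169  0.2477] yaw 89.98 F [ 0.1  1.2 -1.9] w 0.0595
158 [0.5502668  0.17344346 0.18435806] [0.6040082  0.20223677 0.24919486]
[0.57572563 0.18979673 0.21157214] [-0.01784183  0.9457813   0.32431373] [0.00304202 0.01526125 0.01683051]
```

View pics/s9c.png

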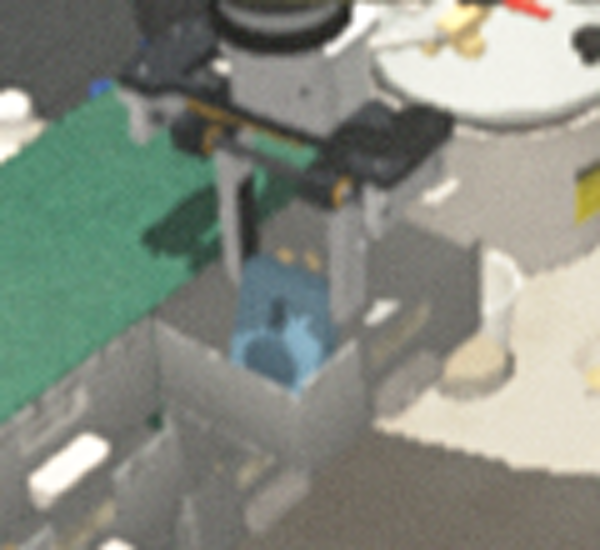

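Request:
{"method": "arm_command", "body": {
  "deltas": [
    {"dx": -0.5,"dy": 0,"dz": 0.1,"spin": 0},
    {"dx": -1.3,"dy": 0,"dz": 0.4,"spin": 0},
    {"dx": -1.95,"dy": 0,"dz": 0.7,"spin": 0},
    {"dx": -2.55,"dy": 0,"dz": 1.03,"spin": 0},
    {"dx": -3.1,"dy": 0,"dz": 1.42,"spin": 0},
    {"dx": -3.64,"dy": 0,"dz": 1.85,"spin": 0},
    {"dx": -4.12,"dy": 0,"dz": 2.35,"spin": 0},
    {"dx": -4.57,"dy": 0,"dz": 2.86,"spin": 0},
    {"dx": -4.57,"dy": 0,"dz": 2.86,"spin": 0}
  ]
}}

```text
t: 18.32
position: [0.5799, 0.1234, 0.2187]
eef_rot: [-3.141, 0.0, 1.57]
wrist_force: [0.2, -0.3, -1.6]
width: 0.0598
```

```bash
cat > look.py <<'E'
from h import *
import sys
def look(tag):
    st()
    d=snap('side','side%s.png'%tag); P=cloud(d)
    hsv=cv2.cvtColor(d['image'],cv2.COLOR_RGB2HSV)
    m=(P[...,0]>.54)&(P[...,0]<.62)&(P[...,1]>.08)&(P[...,1]<.215)&(P[...,2]>.15)&(P[...,2]<.26)&(hsv[...,0]>92)&(hsv[...,0]<115)&(hsv[...,1]>70)
    q=P[m]; print(m.sum(),np.nanpercentile(q,2,axis=0),np.nanpercentile(q,98,axis=0))
    c=q.mean(0); w,V=np.linalg.eigh(np.cov((q-c).T)); n=V[:,0]*np.sign(V[2,0]); print(c,n,'phi',np.degrees(np.arctan2(n[2],n[1])))
    cv2.imwrite('pics/s%sc.png'%tag,cv2.resize(d['image'][140:250,220:340,::-1],None,fx=5,fy=5,interpolation=cv2.INTER_CUBIC))
look(sys.argv[1])
E
python3 look.py 10
```

```text
t 18.32 [0.5799 0.1234 0.2187] yaw 89.98 F [ 0.2 -0.3 -1.6] w 0.0598
208 [0.54944015 0.14026364 0.18107061] [0.60303613 0.18905328 0.21266724]
[0.57912658 0.16573174 0.19556289] [0.02783267 0.51578633 0.85626503] phi 58.9366012865182
```

View pics/s10c.png

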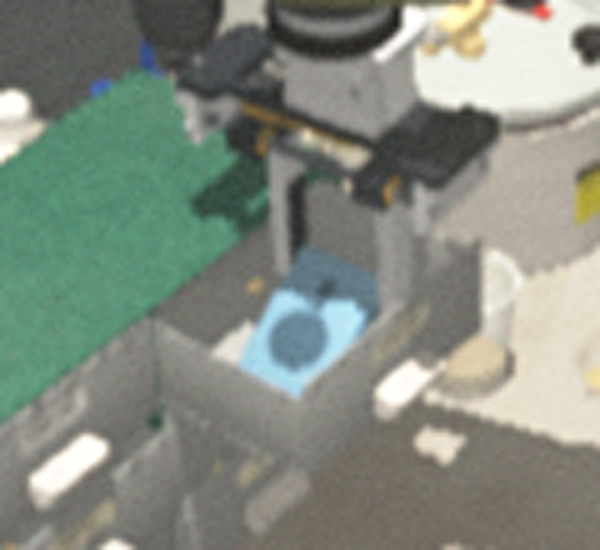

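Request:
{"method": "arm_command", "body": {
  "deltas": [
    {"dx": -0.4,"dy": 0,"dz": 0.5,"spin": 0},
    {"dx": -0.75,"dy": 0,"dz": 1.1,"spin": 0},
    {"dx": -1.05,"dy": 0,"dz": 1.7,"spin": 0},
    {"dx": -1.29,"dy": 0,"dz": 2.3,"spin": 0},
    {"dx": -1.4,"dy": 0,"dz": 2.7,"spin": 0},
    {"dx": -1.46,"dy": 0,"dz": 3.0,"spin": 0},
    {"dx": -1.46,"dy": 0,"dz": 3.0,"spin": 0}
  ]
}}

```text
t: 19.25
position: [0.58, 0.1091, 0.1891]
eef_rot: [-3.141, 0.0, 1.571]
wrist_force: [-0.5, 0.3, -0.1]
width: 0.0603
```

```bash
python3 look.py 11
```

```text
t 19.25 [0.58   0.1091 0.1891] yaw 90.0 F [-0.5  0.3 -0.1] w 0.0603
149 [0.5623701  0.12662825 0.17242789] [0.60141174 0.18436227 0.18973561]
[0.58046275 0.15646829 0.18378075] [0.06101346 0.17149132 0.98329451] phi 80.1068449287727
```

View pics/s11c.png

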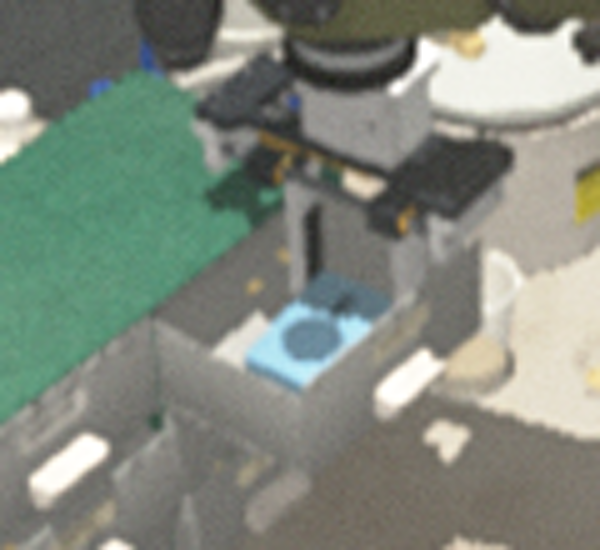

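Request:
{"method": "arm_command", "body": {
  "deltas": [
    {"dx": -0.05,"dy": 0,"dz": 0.15,"spin": 0},
    {"dx": -0.05,"dy": 0,"dz": 0.3,"spin": 0},
    {"dx": -0.05,"dy": 0,"dz": 0.4,"spin": 0},
    {"dx": -0.05,"dy": 0,"dz": 0.4,"spin": 0}
  ]
}}

```text
t: 19.8
position: [0.5801, 0.1085, 0.1853]
eef_rot: [-3.142, 0.0, 1.571]
wrist_force: [0.7, -0.3, -0.6]
width: 0.06
```

Request:
{"method": "arm_command", "body": {
  "deltas": [
    {"dx": 0,"dy": 0,"dz": 0.1,"spin": 0},
    {"dx": 0,"dy": 0,"dz": 0.15,"spin": 0},
    {"dx": 0,"dy": 0,"dz": 0.15,"spin": 0}
  ]
}}

```text
t: 20.18
position: [0.5801, 0.1085, 0.1838]
eef_rot: [-3.142, 0.0, 1.571]
wrist_force: [0.1, -0.3, 0.1]
width: 0.0597
```

```bash
python3 look.py 12
```

```text
t 20.18 [0.5801 0.1085 0.1838] yaw 90.0 F [ 0.1 -0.3  0.1] w 0.0597
142 [0.5609292  0.12571827 0.17265541] [0.60126647 0.18635203 0.18735791]
[0.58023482 0.15770134 0.18201345] [0.0667414  0.11930012 0.99061247] phi 83.13290297652382
```

Request:
{"method": "arm_command", "body": {
  "deltas": [
    {"dx": 0,"dy": 0,"dz": 0.1,"spin": 0},
    {"dx": 0,"dy": 0,"dz": 0.1,"spin": 0}
  ]
}}

```text
t: 20.48
position: [0.58, 0.1085, 0.1828]
eef_rot: [-3.142, 0.0, 1.571]
wrist_force: [0.3, -0.8, -0.6]
width: 0.0598
```

Request:
{"method": "arm_command", "body": {
  "deltas": [
    {"dx": 0,"dy": 0,"dz": 0.1,"spin": 0},
    {"dx": 0,"dy": 0,"dz": 0.1,"spin": 0}
  ]
}}

```text
t: 20.72
position: [0.58, 0.1086, 0.1818]
eef_rot: [-3.141, -0.0, 1.571]
wrist_force: [-0.1, -0.1, 0.3]
width: 0.06
```

```bash
python3 look.py 13
```

```text
t 20.73 [0.58   0.1086 0.1818] yaw 90.0 F [-0.1 -0.1  0.3] w 0.06
137 [0.56366573 0.13046516 0.17392741] [0.60157927 0.18668963 0.18575851]
[0.58127494 0.15894932 0.18110295] [0.06422899 0.06387678 0.99588875] phi 86.33004860870696
```

View pics/s13c.png

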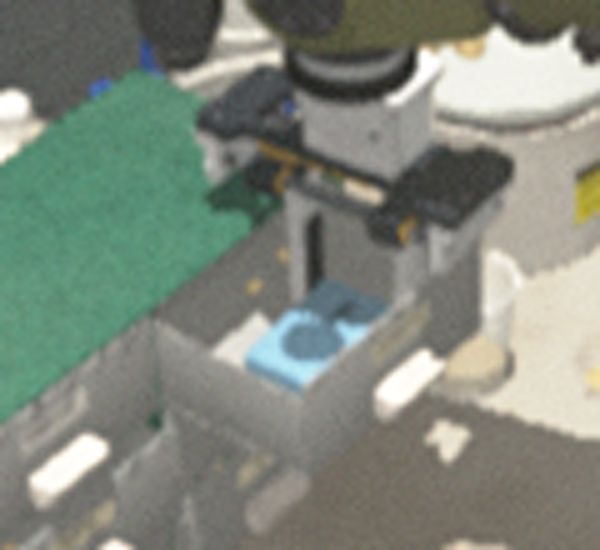

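Request:
{"method": "arm_command", "body": {
  "deltas": [
    {"dx": 0,"dy": 0,"dz": 0.1,"spin": 0},
    {"dx": 0,"dy": 0,"dz": 0.1,"spin": 0}
  ]
}}

```text
t: 21.02
position: [0.5801, 0.1085, 0.1808]
eef_rot: [3.142, -0.0, 1.571]
wrist_force: [0.5, -1.1, -0.0]
width: 0.06
```

Request:
{"method": "arm_command", "body": {
  "deltas": [
    {"dx": 0,"dy": 0,"dz": 0.05,"spin": 0},
    {"dx": 0,"dy": 0,"dz": 0.05,"spin": 0}
  ],
  "squeeze": 3
}}

```text
t: 21.28
position: [0.5802, 0.1085, 0.1807]
eef_rot: [3.141, -0.0, 1.571]
wrist_force: [0.1, -0.6, 3.8]
width: 0.0598
```

```bash
python3 look.py 14
```

```text
t 21.27 [0.5802 0.1085 0.1807] yaw 90.0 F [ 0.1 -0.6  3.8] w 0.0598
128 [0.56432483 0.13059163 0.17404713] [0.59939373 0.18611814 0.18611321]
[0.5808282  0.15952603 0.18090881] [0.03809597 0.0710858  0.99674245] phi 85.92067961415617
```

Request:
{"method": "arm_command", "body": {
  "deltas": [
    {"dx": 0,"dy": 0,"dz": 0,"spin": 0},
    {"dx": 0,"dy": 0,"dz": 0,"spin": 0},
    {"dx": 0,"dy": 0,"dz": 0,"spin": 0},
    {"dx": 0,"dy": 0,"dz": -0.2,"spin": 0},
    {"dx": 0,"dy": 0,"dz": -0.5,"spin": 0},
    {"dx": 0,"dy": 0,"dz": -1.5,"spin": 0},
    {"dx": 0,"dy": 0,"dz": -3,"spin": 0},
    {"dx": 0,"dy": 0,"dz": -6,"spin": 0},
    {"dx": 0,"dy": 0,"dz": -10,"spin": 0},
    {"dx": 0,"dy": 0,"dz": -14,"spin": 0}
  ],
  "hand": 0.74
}}

```text
t: 22.58
position: [0.5798, 0.1085, 0.3228]
eef_rot: [3.141, -0.0, 1.571]
wrist_force: [-0.1, -0.4, -0.2]
width: 0.0696
```

```bash
python3 look.py 15; python3 -c "
from h import *
for n in('mould_center','drawer_front'): print(n,[(np.round(r['centre'],3).tolist(),round(r['conf'],2)) for r in env.tip_of('side',n)][:2])
go((.48,.145,.32,90),(.48,.145,.20,90))"
```

```text
t 22.57 [0.5798 0.1085 0.3228] yaw 90.0 F [-0.1 -0.4 -0.2] w 0.0696
166 [0.56013084 0.11164766 0.17298245] [0.59769035 0.18589398 0.18679405]
[0.57689742 0.15184957 0.1808089 ] [0.10080136 0.02512329 0.99458932] phi 88.55301816748451
mould_center [([0.581, 0.139, 0.177], 0.64), ([0.709, 0.218, -0.001], 0.31)]
drawer_front [([0.52, 0.149, 0.228], 0.93)]
dx 3.64 dy -10.04 dz 0.33 spin -0.000
dx 3.64 dy -10.04 dz 12.33 spin -0.000
```

View pics/s15c.png

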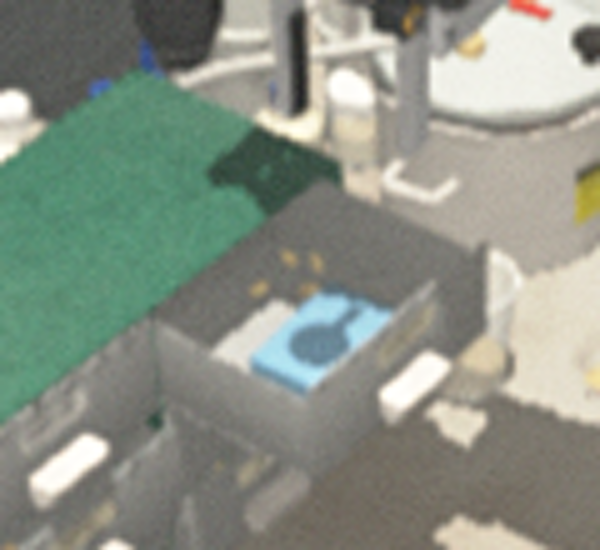

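Request:
{"method": "arm_command", "body": {
  "deltas": [
    {"dx": 1.2,"dy": -3,"dz": 0,"spin": 0},
    {"dx": 2.6,"dy": -7,"dz": 0,"spin": 0},
    {"dx": 3.6,"dy": -10,"dz": 0,"spin": 0},
    {"dx": 3.6,"dy": -10,"dz": 0,"spin": 0},
    {"dx": 3.6,"dy": -10,"dz": 4,"spin": 0},
    {"dx": 3.6,"dy": -10,"dz": 8,"spin": 0},
    {"dx": 3.6,"dy": -10,"dz": 10.8,"spin": 0},
    {"dx": 3.6,"dy": -10,"dz": 10.8,"spin": 0}
  ],
  "hand": 0
}}

```text
t: 23.72
position: [0.4797, 0.144, 0.2105]
eef_rot: [-3.137, 0.001, 1.57]
wrist_force: [0.5, 0.0, 0.7]
width: 0.0007
```

```bash
python3 -c "
from h import *
st()"
```

```text
t 23.73 [0.4797 0.144  0.2105] yaw 89.98 F [0.5 0.  0.7] w 0.0007
```

Request:
{"method": "arm_command", "body": {
  "deltas": [
    {"dx": 0,"dy": 1,"dz": 0,"spin": 0},
    {"dx": 0,"dy": 2,"dz": 0,"spin": 0},
    {"dx": 0,"dy": 2.4,"dz": 0,"spin": 0},
    {"dx": 0,"dy": 2.6,"dz": 0,"spin": 0},
    {"dx": 0,"dy": 2.8,"dz": 0,"spin": 0},
    {"dx": 0,"dy": 3.0,"dz": 0,"spin": 0},
    {"dx": 0,"dy": 3.2,"dz": 0,"spin": 0},
    {"dx": 0,"dy": 3.5,"dz": 0,"spin": 0},
    {"dx": 0,"dy": 3.8,"dz": 0,"spin": 0},
    {"dx": 0,"dy": 4.2,"dz": 0,"spin": 0}
  ]
}}

```text
t: 24.98
position: [0.5223, 0.1445, 0.2124]
eef_rot: [3.142, 0.0, 1.571]
wrist_force: [0.1, -0.1, -0.2]
width: 0.0008
```

Request:
{"method": "arm_command", "body": {
  "deltas": [
    {"dx": 0,"dy": 0.5,"dz": 0,"spin": 0},
    {"dx": 0,"dy": 1.0,"dz": 0,"spin": 0},
    {"dx": 0,"dy": 1.5,"dz": 0,"spin": 0},
    {"dx": 0,"dy": 2.0,"dz": 0,"spin": 0},
    {"dx": 0,"dy": 2.5,"dz": 0,"spin": 0},
    {"dx": 0,"dy": 3.0,"dz": 0,"spin": 0},
    {"dx": 0,"dy": 3.4,"dz": 0,"spin": 0},
    {"dx": 0,"dy": 3.8,"dz": 0,"spin": 0},
    {"dx": 0,"dy": 4.1,"dz": 0,"spin": 0},
    {"dx": 0,"dy": 4.3,"dz": 0,"spin": 0}
  ]
}}

```text
t: 26.22
position: [0.5652, 0.1445, 0.2123]
eef_rot: [-3.142, 0.0, 1.571]
wrist_force: [-1.3, -0.7, 0.5]
width: 0.0005
```

```bash
python3 look.py 16; python3 -c "
from h import *
for n in('mould_center','drawer_front'): print(n,[(np.round(r['centre'],3).tolist(),round(r['conf'],2)) for r in env.tip_of('side',n)][:2])"
```

```text
t 26.23 [0.5652 0.1445 0.2123] yaw 90.0 F [-1.3 -0.7  0.5] w 0.0005
0 [nan nan nan] [nan nan nan]
mould_center [([0.632, 0.137, 0.173], 0.78), ([0.58, 0.147, 0.226], 0.54)]
drawer_front [([0.578, 0.144, 0.231], 0.69)]
  return np.nanmean(a, axis, out=out, keepdims=keepdims)
look.py:9: RuntimeWarning: Mean of empty slice.
  c=q.mean(0); w,V=np.linalg.eigh(np.cov((q-c).T)); n=V[:,0]*np.sign(V[2,0]); print(c,n,'phi',np.degrees(np.arctan2(n[2],n[1])))
  ret = um.true_divide(
  avg = a.mean(axis, **keepdims_kw)
look.py:9: RuntimeWarning: Degrees of freedom <= 0 for slice
  c=q.mean(0); w,V=np.linalg.eigh(np.cov((q-c).T)); n=V[:,0]*np.sign(V[2,0]); print(c,n,'phi',np.degrees(np.arctan2(n[2],n[1])))
  c *= np.true_divide(1, fact)
  c *= np.true_divide(1, fact)
Traceback (most recent call last):
  File "look.py", line 11, in <module>
    look(sys.argv[1])
    ~~~~^^^^^^^^^^^^^
  File "look.py", line 9, in look
    c=q.mean(0); w,V=np.linalg.eigh(np.cov((q-c).T)); n=V[:,0]*np.sign(V[2,0]); print(c,n,'phi',np.degrees(np.arctan2(n[2],n[1])))
                     ~~~~~~~~~~~~~~^^^^^^^^^^^^^^^^^
numpy.linalg.LinAlgError: Eigenvalues did not converge
```

Request:
{"method": "arm_command", "body": {
  "deltas": [
    {"dx": 0,"dy": 0.4,"dz": 0,"spin": 0},
    {"dx": 0,"dy": 0.9,"dz": 0,"spin": 0},
    {"dx": 0,"dy": 1.4,"dz": 0,"spin": 0},
    {"dx": 0,"dy": 1.9,"dz": 0,"spin": 0},
    {"dx": 0,"dy": 2.4,"dz": 0,"spin": 0},
    {"dx": 0,"dy": 2.9,"dz": 0,"spin": 0},
    {"dx": 0,"dy": 3.4,"dz": 0,"spin": 0},
    {"dx": 0,"dy": 3.9,"dz": 0,"spin": 0},
    {"dx": 0,"dy": 4.3,"dz": 0,"spin": 0},
    {"dx": 0,"dy": 4.6,"dz": 0,"spin": 0}
  ]
}}

```text
t: 27.62
position: [0.6113, 0.1445, 0.2123]
eef_rot: [-3.142, 0.0, 1.571]
wrist_force: [-1.1, -0.5, -0.3]
width: 0.0001
```

Request:
{"method": "arm_command", "body": {
  "deltas": [
    {"dx": 0,"dy": 0.2,"dz": 0,"spin": 0},
    {"dx": 0,"dy": 0.4,"dz": 0,"spin": 0},
    {"dx": 0,"dy": 0.6,"dz": 0,"spin": 0},
    {"dx": 0,"dy": 0.7,"dz": 0,"spin": 0},
    {"dx": 0,"dy": 0.7,"dz": 0,"spin": 0}
  ]
}}

```text
t: 28.25
position: [0.6171, 0.1445, 0.2123]
eef_rot: [-3.139, 0.0, 1.571]
wrist_force: [-10.4, -0.8, 3.8]
width: 0.0006
```

```bash
python3 -c "
from h import *
st()
d=snap('side','side17.png')
for n in('mould_center','drawer_front'): print(n,[(np.round(r['centre'],3).tolist(),round(r['conf'],2)) for r in env.tip_of('side',n)][:2])
cv2.imwrite('pics/s17c.png',cv2.resize(d['image'][140:280,160:340,::-1],None,fx=4,fy=4,interpolation=cv2.INTER_CUBIC))"
```

```text
t 28.25 [0.6171 0.1445 0.2123] yaw 90.01 F [-10.4  -0.8   3.8] w 0.0006
mould_center [([0.508, 0.398, 0.001], 0.3)]
drawer_front [([0.628, 0.14, 0.23], 0.73)]
```

View pics/s17c.png

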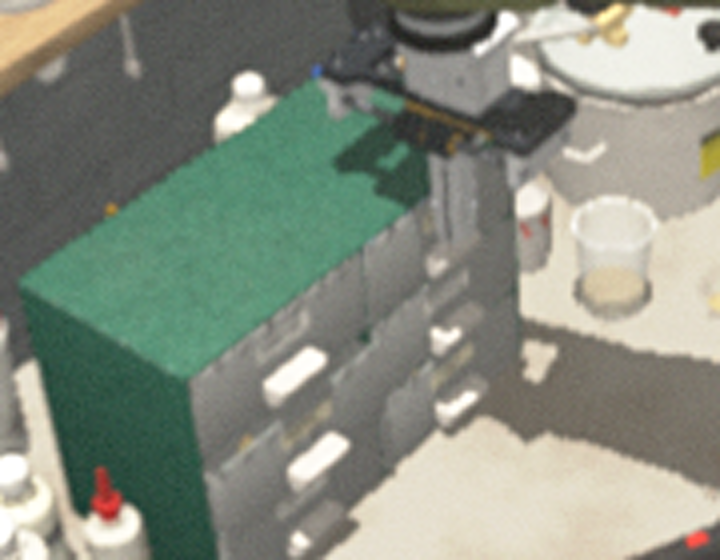

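```bash
python3 - <<'E'
from h import *
d=dict(np.load('/tmp/side.npz'));P=cloud(d)
for nm,y0,y1,z0,z1 in(('TR',.07,.12,.19,.22),('TRa',.17,.21,.19,.225),('TL',.25,.36,.20,.225),('MR',.07,.2,.12,.145),('BR',.07,.2,.05,.07),('ML',.25,.36,.12,.145)):
    m=(P[...,0]>.57)&(P[...,0]<.68)&(P[...,1]>y0)&(P[...,1]<y1)&(P[...,2]>z0)&(P[...,2]<z1)
    print(nm,m.sum(),np.round(np.percentile(P[m][:,0],[10,30,50,70,90]),4))
t=(abs(P[...,2]-.232)<.004)&(P[...,0]>.6)&(P[...,0]<.84)&(P[...,1]>.22)&(P[...,1]<.36)
print(np.percentile(P[t][:,0],[0.5,2,50,99]))
E
```

```text
TR 47 [0.623  0.6245 0.6251 0.6257 0.6273]
TRa 92 [0.63   0.6312 0.6319 0.6328 0.6343]
TL 207 [0.6363 0.6383 0.6397 0.6415 0.6431]
MR 184 [0.6244 0.6266 0.6283 0.6302 0.6322]
BR 132 [0.6245 0.6263 0.6281 0.6296 0.632 ]
ML 188 [0.6245 0.6262 0.6277 0.6294 0.6316]
[0.63603644 0.63976872 0.71794257 0.8049109 ]
```

Request:
{"method": "arm_command", "body": {
  "deltas": [
    {"dx": 0,"dy": 0.08,"dz": 0,"spin": 0},
    {"dx": 0,"dy": 0.1,"dz": 0,"spin": 0},
    {"dx": 0,"dy": 0.1,"dz": 0,"spin": 0}
  ]
}}

```text
t: 28.78
position: [0.6172, 0.1445, 0.2123]
eef_rot: [-3.136, 0.001, 1.571]
wrist_force: [-19.4, -2.0, 7.0]
width: 0.0001
```

Request:
{"method": "arm_command", "body": {
  "deltas": [
    {"dx": 0,"dy": -0.3,"dz": 0,"spin": 0},
    {"dx": 0,"dy": -0.8,"dz": 0,"spin": 0},
    {"dx": 0,"dy": -2,"dz": 0,"spin": 0},
    {"dx": 0,"dy": -5,"dz": 0,"spin": 0},
    {"dx": 0,"dy": -9,"dz": -3,"spin": 0},
    {"dx": 0,"dy": -14,"dz": -8,"spin": 0},
    {"dx": 0,"dy": -19,"dz": -13,"spin": 0},
    {"dx": 0,"dy": -22,"dz": -17,"spin": 0},
    {"dx": 0,"dy": -22,"dz": -17,"spin": 0},
    {"dx": 0,"dy": -22,"dz": -17,"spin": 0}
  ]
}}

```text
t: 30.02
position: [0.3991, 0.1445, 0.382]
eef_rot: [3.141, 0.0, 1.571]
wrist_force: [0.4, 0.4, -1.1]
width: 0.0003
```

```bash
python3 - <<'E'
from h import *
st()
d=snap('side','side18.png')
for n in('drawer_front','parts_drawers','cup','casting','tape','tin','jar'): print(n,[(np.round(r['centre'],3).tolist(),round(r['conf'],2)) for r in env.tip_of('side',n)][:1])
cv2.imwrite('pics/s18c.png',cv2.resize(d['image'][140:280,160:340,::-1],None,fx=4,fy=4,interpolation=cv2.INTER_CUBIC))
P=cloud(d)
for y in np.arange(.07,.37,.03):
  for z0 in (.19,.12):
    m=(P[...,0]>.57)&(P[...,0]<.68)&(abs(P[...,1]-y)<.015)&(P[...,2]>z0)&(P[...,2]<z0+.03)
    print(round(y,2),z0,m.sum(),np.round(np.median(P[m][:,0]),4),end=' | ')
  print()
E
```

```text
t 30.02 [0.3991 0.1445 0.382 ] yaw 90.01 F [ 0.4  0.4 -1.1] w 0.0003
drawer_front [([0.63, 0.14, 0.23], 0.89)]
parts_drawers [([0.706, 0.217, -0.001], 0.83)]
cup [([0.595, -0.043, 0.0], 0.66)]
casting [([0.632, 0.144, 0.227], 0.73)]
tape [([0.509, 0.4, 0.003], 0.7)]
tin [([0.613, 0.481, 0.001], 0.88)]
jar [([0.651, -0.45, 0.0], 0.62)]
0.07 0.19 51 0.6241 | 0.07 0.12 44 0.6244 | 
0.1 0.19 50 0.6259 | 0.1 0.12 49 0.6261 | 
0.13 0.19 57 0.6282 | 0.13 0.12 47 0.6276 | 
0.16 0.19 58 0.6302 | 0.16 0.12 52 0.6294 | 
0.19 0.19 59 0.6316 | 0.19 0.12 56 0.6322 | 
0.22 0.19 65 0.6349 | 0.22 0.12 65 0.6349 | 
0.25 0.19 60 0.6361 | 0.25 0.12 62 0.6238 | 
0.28 0.19 71 0.6384 | 0.28 0.12 63 0.6254 | 
0.31 0.19 66 0.6397 | 0.31 0.12 64 0.6278 | 
0.34 0.19 69 0.6421 | 0.34 0.12 61 0.6299 |
```

View pics/s18c.png

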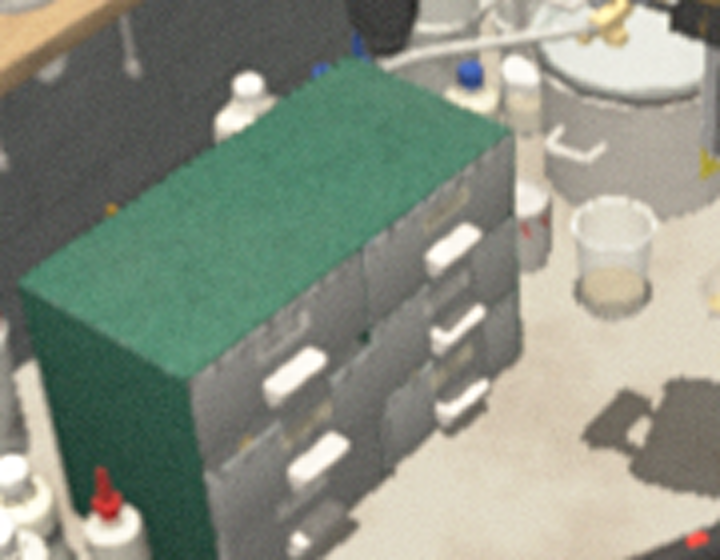

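```bash
python3 -c "
from h import *
print(env.sign_off()); st()"
```

```text
the job is handed in; nothing more can be done
None
the job is handed in; nothing more can be done
```

The mould half is lying flat in the top right drawer with its hollowed face up, and the drawer is fully shut. I handed the job in at about 30 s on the robot's clock.

**What I did:**
1. Pulled the drawer out to about 115 mm with the closed fingers pressing on the inside of its front panel, because the mould half needed the room.
2. Gripped the mould half across its width, first low to centre it, then near the top end. I lifted it over the drawer and set its lower end on the drawer floor.
3. Laid it down in the grip along an arc, with the lower edge staying on the floor, and let go once it was flat.
4. Pushed the drawer home slowly and backed the arm clear.

**Last checks:**
- **Mould half:** after release, the picture showed it flat with the dark recess up. It moved in with the drawer: both had shifted about 55 mm by the middle of the push. I could not see it once the drawer was shut.
- **Drawer:** it met a rigid stop; pushing harder raised the force from 10 N to 19 N without moving it. In the depth image its front lines up with the top left drawer and with the drawer below it. I first expected it to stop at x = 0.637, but it stopped at about 0.63, because that figure came from a low-confidence reading of the cabinet's position and the cabinet is turned about 4°.
- **Other things:** the cup, tape, tin and jar read within about 6 mm of where they started. The network mistook the drawer front for the casting in the last picture, so the casting has no final reading; no move took the arm down near it.
- **Middle left drawer:** it stands about 12 mm proud. It looked that way in the first pictures too, and I did not touch it.

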